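# Open, load and close a leaf drill jig

## Task

Swing the drill jig's lid well back and draw its pusher back to make room, then load every loose square-tube blank on the bench into the channel, lying flat side by side across it, and slide the pusher up until it stops so that the row is packed tight between the end stop and the pusher. Then swing the leaf lid fully shut, and only after that press the latch lever down until its detent clicks and it stays down by itself. Leave the can, the brush and the cup on the bench where they are.

Things in the scene. Friction and masses are not known exactly. Their poses are not given: they have to be found in the camera images.
- jig: grey drill jig bolted to the bench, base plate 130 x 425 x 10 mm. Origin on the bench under the channel's middle line; z up, y along the channel. Channel floor 10 mm above the bench; rails 8 mm high (tops at 18 mm), 6 mm thick, at x = -36..-30 and 30..36 mm, so a blank lies across it, length along jig x, with 3 mm play at each end, centre 24 mm above the bench. Lid hinge on the +x side, lever at the +y end
- stop_face (a point): centre of the face of the stop that ends the channel, at jig (0, 90, 24) mm, axes as the jig's; the stop is 10 mm thick, its top 40 mm above the bench. Blanks packed tightly against it have their centres 14, 42, 70, 98, 126 mm from it towards jig -y. The pusher leaves 185 mm free when fully back, 80 to 155 mm at the start
- pusher (a joint): how far the pusher has slid towards the stop (jig +y), m: 0 fully back, 0.105 at most (80 mm then remain to the stop, less than three blanks); starts at 0.03 to 0.105; stays where it is left, about 2.5 N of sliding friction
- pusher_face (a point): centre of the pusher's flat face that meets the blanks, at jig x 0, 24 mm above the bench, axes as the jig's; at pusher = 0 at jig y = -95 mm. The pusher plate behind it is 52 mm wide, 12 mm thick, its top 38 mm above the bench
- pusher_tab (a point): middle of the top of the pusher's upright tab, 62 mm to jig -x and 6 mm to jig -y of the face point, 70 mm above the bench. The tab is 12 mm thick along jig y, 22 mm wide along jig x, 52 mm tall; it stands outside the front rail, clear of the lid even when shut, and can be pinched or pushed from above
- lid (a joint): angle of the aluminium leaf lid, rad: 0 shut (flat over the channel), starts half open at 0.6 to 1.3, in the way of loading; past 2.0 it leans well back, 2.5 at most; its hinge is stiff, so it stays at any angle (about 0.22 N m, plus its weight of 0.3 kg)
- lid_hinge (a point): a point on the lid's hinge line, which runs along jig y, at jig x = 70 mm, 18 mm above the bench
- lid_bar (a point): middle of the lid's handle, a round bar 10 mm thick, 50 mm long, parallel to the hinge, held at its ends 30 mm off the lid's free edge; it circles the hinge line at 138 mm. Lid shut: bar at jig (-65, 50) mm, 45 mm above the bench, and the plate spans jig x -35..65, y -95..87 mm, underside 41 mm, top 49 mm above the bench. Axes turn with the lid
- lever (a joint): angle of the latch lever, rad: 0 sprung up (arm rising outward at 40 degrees), 0.7 fully down on its stop (arm level). A spring lifts it; from 0.55 a detent resists (about 4 to 8 N at the pad in all); once past it, by 0.68, the released lever stays at about 0.65. A post 106 mm high with the sprung plunger stands beyond its tip, from jig y = 260 mm
- lever_pad (a point): middle of the top of the lever's black pad, 32 mm wide (jig x), 36 mm long. Pivot along jig x at jig x 0, y 130 mm, 80 mm above the bench; the pad is 92 mm out, away from the channel, its top 6 mm above the arm's line. At lever = 0 this point is at jig y = 197 mm, 144 mm above the bench; at 0.7 at jig y = 222 mm, 86 mm above it. Axes turn with the lever
- blank1: square-tube steel offcut 54 x 28 x 28 mm, 0.11 to 0.22 kg, lying loose on the bench at the start; origin at its centre (14 mm above the bench), its x axis along the 54 mm length. Three to five of the five blanks are present, the others read None
- blank2: square-tube steel offcut 54 x 28 x 28 mm, 0.11 to 0.22 kg, lying loose on the bench at the start; origin at its centre (14 mm above the bench), its x axis along the 54 mm length. Three to five of the five blanks are present, the others read None
- blank3: square-tube steel offcut 54 x 28 x 28 mm, 0.11 to 0.22 kg, lying loose on the bench at the start; origin at its centre (14 mm above the bench), its x axis along the 54 mm length. Three to five of the five blanks are present, the others read None
- blank4: square-tube steel offcut 54 x 28 x 28 mm, 0.11 to 0.22 kg, lying loose on the bench at the start; origin at its centre (14 mm above the bench), its x axis along the 54 mm length. Three to five of the five blanks are present, the others read None
- blank5: square-tube steel offcut 54 x 28 x 28 mm, 0.11 to 0.22 kg, lying loose on the bench at the start; origin at its centre (14 mm above the bench), its x axis along the 54 mm length. Three to five of the five blanks are present, the others read None
- can: bystander: white metal can, 54 mm across, 150 mm tall, origin under its centre
- brush: bystander: hand brush lying on the bench, origin under its middle
- tin: bystander: open aluminium cup, 80 mm across, 90 mm tall, origin under its centre
There are look-alikes about, which are no part of the job. What is shaped like the blank5 but blue or orange is not meant. Leave any blue look-alike of the blank2 alone.

How it is judged:
By the outcome, as a careful person would: the job done as asked, in the order asked, and still so for the second after the job is handed in, with the robot touching nothing.
Of blank1, blank2, blank3, blank4, blank5 only 3 to 5 are there at a start; the rules pass over those that are not, and their reading is None.
At some moment in a run one of blank1, blank2, blank3, blank4, blank5 may be knocked a few centimetres aside while the robot is not near it.
Once in a run the grip may slacken for a moment while it holds something.
It also fails if it takes over 210 s, if anything falls off the work surface, if the arm or the gripper's body presses on something with over 40 N, if the wrist force passes 120 N, or if a joint passes its speed limit or range.

## Robot

A 6-joint arm with a two-finger parallel gripper is mounted at the origin on the work surface. World frame = base frame: x ahead of the robot, y to its left, z up, the work surface at z = 0. Lengths are in m, angles in degrees, forces in N, time in s.
With the tool pointing down it reaches from about 0.3 to 0.85 m from the base axis. Payload 4.2 kg.
Tool frame: the origin (TCP) lies at the very end of the fingers, on their centre line; the grasp point (between the pads) lies 19 mm behind it; z points along the fingers, x is the direction in which the jaws open and shut, and the axes are right-handed (so a half turn about z gives the same grasp; the last joint's range is limited). The gripper opens to 91 mm and grips with 3 to 60 N. Pads are 32 mm wide; open, the fingers measure 118 mm over their backs; the gripper's body (76 mm by 178 mm) begins 60 mm behind the grasp point.
Start: joints at [-64.515, 18.312, 89.639, -0, 72.044, -1.146], TCP at [0.258, -0.514, 0.214] pointing down, gripper open.
Joint ranges: [-177.97, 177.97], [-48.28, 115.42], [12.27, 149.76], [-77.06, 257.06], [2.81, 150.46], [-146.56, 146.56]. Speed limits (degrees/s): [147.25, 147.25, 180, 180, 180, 180].

## Interface

Orientations are given as [roll, pitch, yaw] about the fixed x, y, z axes, in that order (R = Rz(yaw) Ry(pitch) Rx(roll)).
In Python, from plant import bot, imaging, workorder gives the robot as it stands. Calls block until the motion is done:
- bot.goto(position, orientation): joint-space move of the TCP to a pose.
- bot.line_to(position, feed=0.15, attitude=None, threshold=None): straight line of the TCP; attitude=None keeps the orientation; feed is the mean speed in m/s. With threshold (N) it stops when the force on the tool has changed by that much, and returns True; else False.
- bot.movej(angles): joint-space move.
- bot.let_go() and bot.close(grasp_force=None): open the fingers fully, or close them until they stop; grasp_force is the grip in N (None keeps the last).
- bot.wait(seconds).
- bot.solve_ik(position, orientation): joint angles nearest the present ones, or None.
- bot.read_state(): the state.
- imaging.grab_frame(name): name is "scene" or "top" or "wrist"; returns the picture (480x640x3 uint8, red, green, blue); there is no depth.
- imaging.calibration(name): a dict with "mtx" (3x3 intrinsics, pixels), "eye" and "orientation" of the camera in the world. Camera axes: x right, y down, z forward; pixel columns grow to the right and rows downward; lengths in m; the calibration is good to about 2 mm. The wrist camera is an equidistant fisheye: a pixel r from the principal point sees the ray r / f radians off the axis. A picture is of the moment at which its call begins: read the wrist's pose just before it. calibration takes no time and is no camera call; for the wrist camera it gives the pose at the moment of the call.
A pose or a line that the arm cannot do raises bot.MotionError and nothing moves.
- workorder.finish_job(): hands the job in, once; it reports no verdict.
The state is a dict: "time_s": time; "joint_positions": joint angles; "joint_vel": joint speeds; "effort": joint torques, N m; "tcp_pos": TCP position; "orientation": TCP orientation; "ft_force": force on the tool from outside, world axes, zero at the start; "ft_torque": the same for the moment, N m; "opening": finger opening in m.
Only numpy, scipy, OpenCV 4.12 (cv2) and the standard library are available. Lean on these libraries where they do the work, as an engineer would, in place of code of your own. Each camera call takes 0.05 s, during which the arm holds its last target.

## Working session

There is one attempt and no reset: what is moved stays moved. The work goes in short steps, each a Python script; the robot and the scene stay as the last script left them, time stands still between calls to the robot, and variables do not carry over. Pictures are saved under pics/ and viewed, and the job is handed in when it is done.

```bash
mkdir -p pics; ls; python3 - <<'E'
from plant import bot, imaging, workorder
import cv2, numpy as np
np.set_printoptions(precision=4,suppress=True)
for n in ["scene","top","wrist"]:
    c=imaging.calibration(n); print(n,c)
    f=imaging.grab_frame(n); cv2.imwrite(f"pics/a_{n}.png",f[:,:,::-1])
print(bot.read_state())
E
```

```text
pics
scene {'mtx': array([[551.1676,   0.    , 316.3172],
       [  0.    , 551.1676, 231.3485],
       [  0.    ,   0.    ,   1.    ]]), 'eye': array([ 1.2493, -0.2484,  0.8109]), 'orientation': array([-135.5564,    0.3316,   70.7328])}
top {'mtx': array([[466.3675,   0.    , 320.5258],
       [  0.    , 466.3675, 247.0002],
       [  0.    ,   0.    ,   1.    ]]), 'eye': array([ 0.5025, -0.0084,  0.9533]), 'orientation': array([-175.8879,   -1.4834,  -91.5307])}
wrist {'mtx': array([[371.6483,   0.    , 315.313 ],
       [  0.    , 371.6483, 246.545 ],
       [  0.    ,   0.    ,   1.    ]]), 'eye': array([ 0.3248, -0.4797,  0.3841]), 'orientation': array([164.469 ,   0.0701, -63.3406])}
{'time_s': 0.15, 'joint_positions': array([-64.5162,  18.3423,  89.6886,  -0.0002,  72.0419,  -1.1459]), 'joint_vel': array([ 0.0507, -0.0089, -0.2865,  0.046 , -0.0549, -0.0644]), 'effort': array([  0.0001, -41.2773, -23.2154,   0.0727,   0.0434,  -0.0001]), 'tcp_pos': array([ 0.2576, -0.5137,  0.2133]), 'orientation': array([-179.9987,    0.0727,  -63.3703]), 'ft_force': array([ 0.535 , -0.1394, -0.3164]), 'ft_torque': array([-0.0375, -0.0122, -0.0207]), 'opening': 0.09093172097755908}
```

View pics/a_top.png

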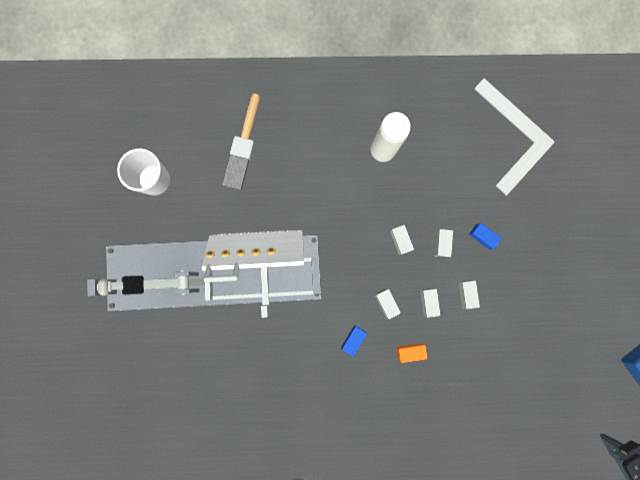

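View pics/a_scene.png

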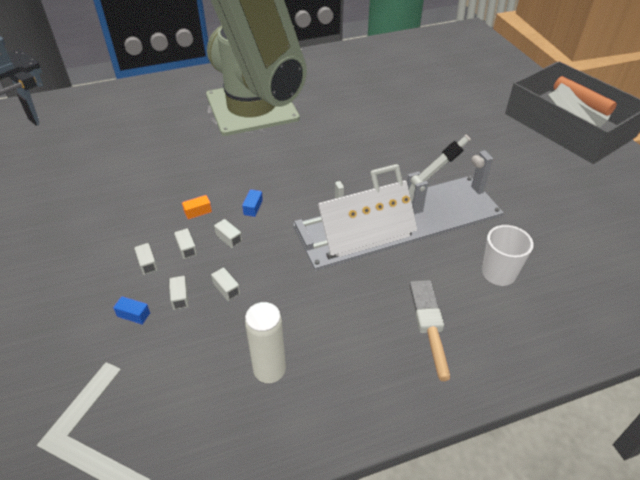

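View pics/a_wrist.png

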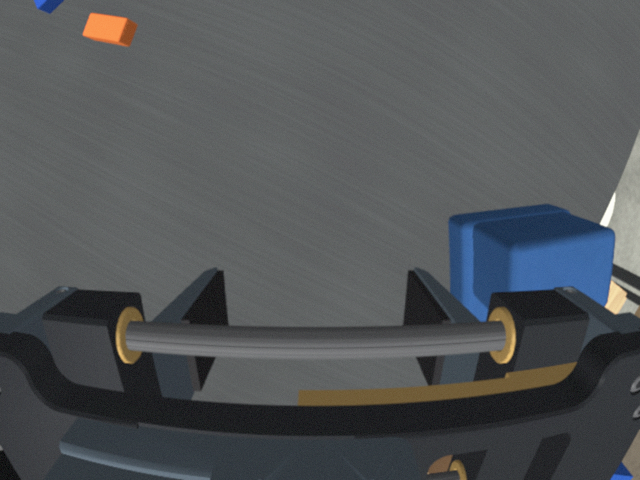

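The top view shows five grey-white blanks at (402,240), (445,243), (388,304), (431,303) and (470,295). The look-alikes are blue at (486,236) and (354,341) and orange at (412,353), and there is a pale L-shape at (530,140). The jig is at (212,270), with the lever to the left and the tab at (264,311). I'll check close crops next.

```bash
cat > h.py <<'E'
from plant import bot, imaging, workorder
import cv2, numpy as np
from scipy.spatial.transform import Rotation as R
np.set_printoptions(precision=4,suppress=True)
def ray(n,u,v,c=None):
    c=c or imaging.calibration(n); K=c['mtx']
    x=(u-K[0,2])/K[0,0]; y=(v-K[1,2])/K[1,1]
    if n=='wrist':
        r=np.hypot(x,y); d=np.array([x/r*np.sin(r),y/r*np.sin(r),np.cos(r)]) if r>0 else np.array([0,0,1.])
    else: d=np.array([x,y,1.])
    return c['eye'], R.from_euler('xyz',c['orientation'],degrees=True).apply(d)
def onz(n,u,v,z,c=None):
    e,d=ray(n,u,v,c); return e+d*(z-e[2])/d[2]
def proj(n,p,c=None):
    c=c or imaging.calibration(n); K=c['mtx']
    q=R.from_euler('xyz',c['orientation'],degrees=True).inv().apply(np.atleast_2d(p)-c['eye'])
    if n=='wrist':
        th=np.arctan2(np.hypot(q[:,0],q[:,1]),q[:,2]); ph=np.arctan2(q[:,1],q[:,0])
        a=np.c_[th*np.cos(ph),th*np.sin(ph)]
    else: a=q[:,:2]/q[:,2:]
    return a*[K[0,0],K[1,1]]+[K[0,2],K[1,2]]
def crop(n,x0,y0,x1,y1,s,fn,img=None):
    f=imaging.grab_frame(n) if img is None else img
    c=cv2.resize(f[y0:y1,x0:x1],None,fx=s,fy=s,interpolation=cv2.INTER_CUBIC); cv2.imwrite('pics/'+fn,c[:,:,::-1]); return f
E
python3 - <<'E'
from h import *
f=crop('top',370,210,530,330,5,'b_bl.png')
crop('top',75,220,335,330,3,'b_jig.png',f)
# detect top faces: bright low-sat
hsv=cv2.cvtColor(f,cv2.COLOR_RGB2HSV)
m=((hsv[...,2]>165)&(hsv[...,1]<40)).astype(np.uint8)
m[:215]=0;m[325:]=0;m[:,:340]=0
n,l,s,c=cv2.connectedComponentsWithStats(m)
for i in range(1,n):
    if s[i,4]<60: continue
    pts=np.argwhere(l==i)[:,::-1].astype(np.float32)
    r=cv2.minAreaRect(pts)
    b=cv2.boxPoints(r); w=np.array([onz('top',u,v,.028) for u,v in b])
    print(s[i,4],c[i],'ctr',onz('top',*r[0],.028),'edges',np.linalg.norm(w[1]-w[0]),np.linalg.norm(w[2]-w[1]), (w[1]-w[0])[:2],(w[2]-w[1])[:2])
E
```

```text
371 [402.5148 239.1186] ctr [ 0.58   -0.1986  0.028 ] edges 0.027616308523620032 0.054156918138588236 [ 0.0093 -0.026 ] [-0.0512 -0.0175]
369 [444.9756 242.542 ] ctr [ 0.571  -0.2839  0.028 ] edges 0.0545343975202269 0.02729357367991717 [ 0.0542 -0.0061] [-0.0025 -0.0272]
369 [470.6341 294.5257] ctr [ 0.4661 -0.3305  0.028 ] edges 0.027327347002139138 0.05368492724984053 [ 0.0034 -0.0271] [-0.0534 -0.0056]
388 [388.1675 303.8093] ctr [ 0.4525 -0.1649  0.028 ] edges 0.027648308212887968 0.05364124350332209 [ 0.0116 -0.0251] [-0.0487 -0.0224]
376 [431.3617 302.7101] ctr [ 0.4519 -0.2512  0.028 ] edges 0.02723163278983731 0.05406172548604147 [ 0.0031 -0.0271] [-0.0538 -0.0053]
```

View pics/b_bl.png

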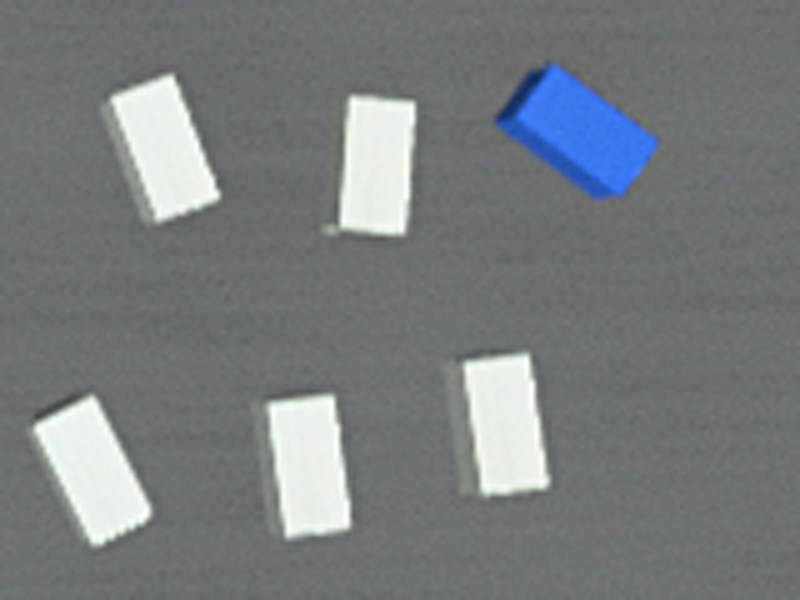

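View pics/b_jig.png

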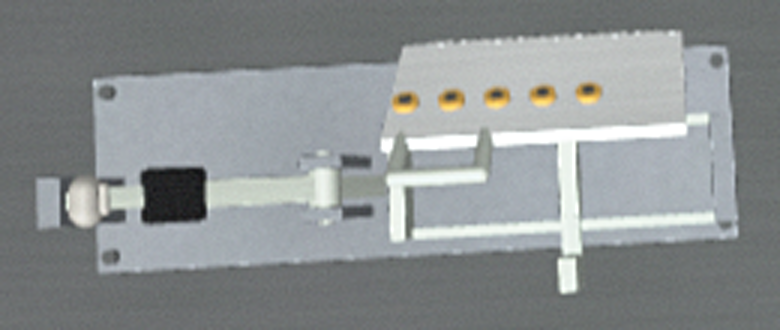

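```bash
python3 - <<'E'
from h import *
o=lambda u,v,z: onz('top',75+u/3,220+v/3,z)
c=[o(93,80,.01),o(98,272,.01),o(737,237,.01),o(727,45,.01)]
for p in c: print(p)
print([np.linalg.norm(c[i]-c[(i+1)%4]) for i in range(4)])
print('yaw from long', [np.degrees(np.arctan2(*(d:=(a-b)[:2])[::-1])) for a,b in ((c[0],c[3]),(c[1],c[2]))])
print('yaw x', [np.degrees(np.arctan2(*((a-b)[:2])[::-1])) for a,b in ((c[0],c[1]),(c[3],c[2]))])
print('ctr',sum(c)/4)
print('pad',o(174,195,.144))
print('stop R/L bottom', o(405,237,.04),o(391,239,.04))
print('rail front end', o(410,236,.018),o(713,218,.018))
print('tab',o(568,261,.07))
E
```

```text
[0.581  0.3955 0.01  ]
[0.4534 0.3914 0.01  ]
[ 0.4647 -0.0321  0.01  ]
[ 0.5942 -0.0288  0.01  ]
[np.float64(0.12760961512898605), np.float64(0.42366351226966886), np.float64(0.12952611863318372), np.float64(0.4244242307012249)]
yaw from long [np.float64(91.7872729438412), np.float64(91.5283599505751)]
yaw x [np.float64(1.805184037339008), np.float64(1.4665006735537784)]
ctr [0.5233 0.1815 0.01  ]
pad [0.5028 0.292  0.144 ]
stop R/L bottom [0.4719 0.183  0.04  ] [0.4708 0.192  0.04  ]
rail front end [0.4717 0.1843 0.018 ] [ 0.4781 -0.0162  0.018 ]
tab [0.4551 0.0755 0.07  ]
```

```bash
cat >> h.py <<'E'
JO=np.array([.5105,.0940,0]); JY=1.65
try:
    exec(open('jig.txt').read())
except FileNotFoundError: pass
def J(p): return R.from_euler('z',JY,degrees=True).apply(np.atleast_2d(p))+JO
def Jv(p): return R.from_euler('z',JY,degrees=True).apply(p)
def iJ(p): return R.from_euler('z',-JY,degrees=True).apply(np.atleast_2d(p)-JO)
def box(x0,x1,y0,y1,z0,z1):
    P=np.array([[x,y,z] for x in(x0,x1) for y in(y0,y1) for z in(z0,z1)])/1000
    E=[(a,b) for a in range(8) for b in range(a+1,8) if bin(a^b).count('1')==1]
    return [(P[a],P[b]) for a,b in E]
def bar(th): # lid bar centre jig
    a0=np.arctan2(.027,-.135); r=.1377
    a=a0-th
    return np.array([.07+r*np.cos(a),.05,.018+r*np.sin(a)])
def lidbox(th):
    segs=box(-35,65,-95,87,41,49); o=np.array([.07,0,.018]); r=R.from_euler('y',th)
    return [(r.apply(a-o)+o,r.apply(b-o)+o) for a,b in segs+[(np.array([-.065,.025,.045]),np.array([-.065,.075,.045]))]]
def overlay(n,img,segs,col):
    for a,b in segs:
        p=proj(n,J([a,b])); p=(p*8).round().astype(int)
        cv2.line(img,tuple(map(int,p[0])),tuple(map(int,p[1])),col,1,cv2.LINE_AA,3)
def vis(n,push,lid,lever,x0,y0,x1,y1,s,fn,blanks=0):
    f=imaging.grab_frame(n).copy(); f=cv2.resize(f,None,fx=1,fy=1)
    # draw at scale
    big=cv2.resize(f[y0:y1,x0:x1],None,fx=s,fy=s,interpolation=cv2.INTER_CUBIC)
    def ov(segs,col):
        for a,b in segs:
            p=(proj(n,J([a,b]))+.5-[x0,y0])*s-.5
            cv2.line(big,tuple(int(v*8) for v in p[0]),tuple(int(v*8) for v in p[1]),col,1,cv2.LINE_AA,3)
    ov(box(-50,80,-125,300,0,10),(255,0,0)); ov(box(-36,-30,-110,90,10,18),(255,255,0)); ov(box(-36,36,90,100,10,40),(0,255,0))
    p=push*1000-95
    ov(box(-26,26,p-12,p,10,38),(255,0,255)); ov(box(-73,-51,p-12,p,18,70),(255,0,255))
    ov(lidbox(lid),(0,255,255))
    for k in range(blanks): ov(box(-27,27,90-28*(k+1),90-28*k,10,38),(0,0,255))
    cv2.imwrite('pics/'+fn,big[:,:,::-1])
E
python3 - <<'E'
from h import *
vis('top',.08,1.0,0,75,220,335,330,3,'c_top.png')
vis('scene',.08,1.0,0,280,120,520,280,3.3,'c_scene.png')
E
```

```text
(no output)
```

View pics/c_top.png

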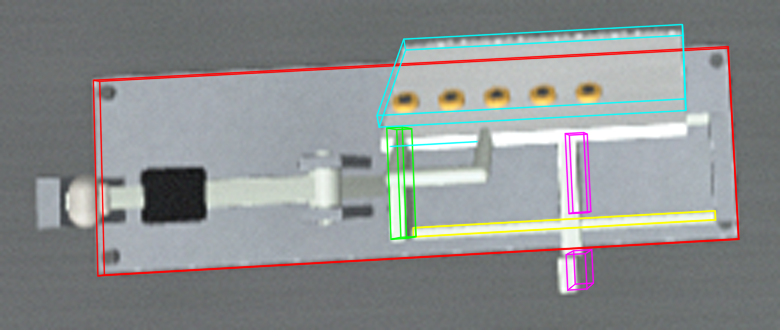

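View pics/c_scene.png

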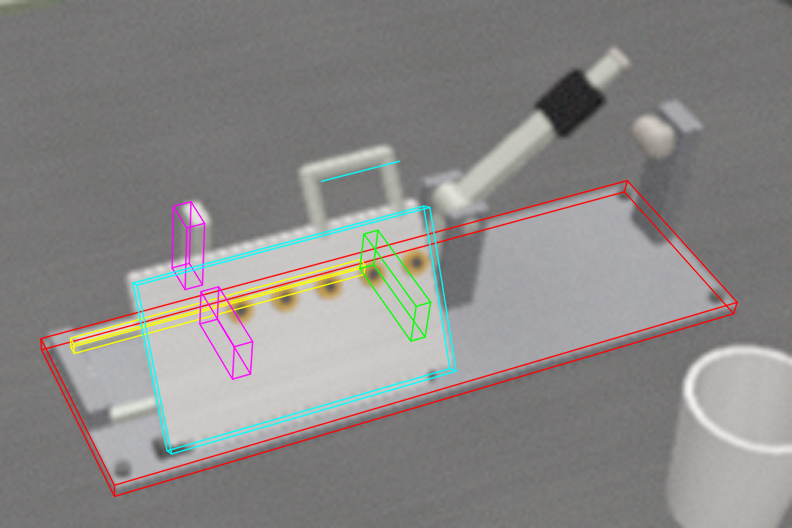

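```bash
python3 - <<'E'
from h import *
vis('top',.084,.84,0,75,220,335,330,3,'d_top.png')
vis('scene',.084,.84,0,280,120,520,280,3.3,'d_scene.png')
E
```

```text
(no output)
```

View pics/d_top.png

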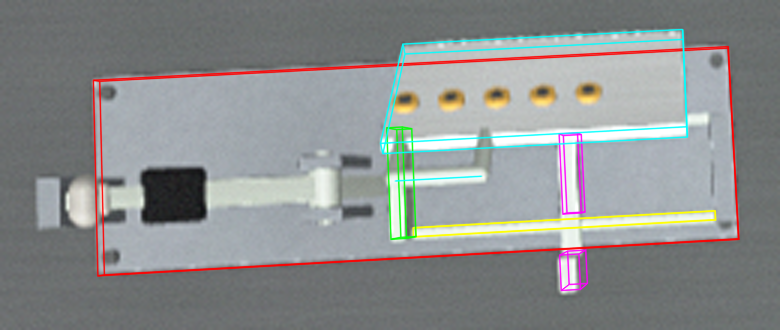

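View pics/d_scene.png

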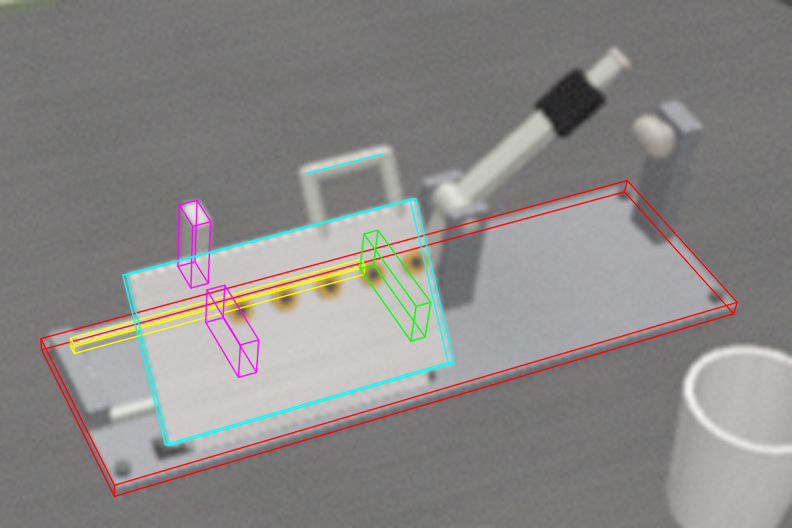

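```bash
cat >> h.py <<'E'
def tool(yaw): return [180,0,JY+yaw]
def Jp(x,y,z): return J([x,y,z])[0]
def st(*k):
    s=bot.read_state(); print('t',round(s['time_s'],1),'tcp',s['tcp_pos'],'ft',s['ft_force'],'op',round(s['opening'],4))
    return s
E
python3 - <<'E'
from h import *
b=bar(.84); print(b)
p=Jp(*b)
bot.goto(p+[0,0,.10],tool(90))
bot.line_to(p+[0,0,-.012],feed=.12,threshold=12)
s=st(); print(s['joint_positions'])
bot.close(grasp_force=15); st()
crop('top',75,170,335,330,3,'e.png')
for th in (.84,1.2,1.6,2.0,2.3):
    q=Jp(*bar(th))+[0,0,-.012]
    print(th,q,bot.solve_ik(q,tool(90)))
E
```

```text
[-0.      0.05    0.1366]
t 4.0 tcp [0.5096 0.1441 0.1253] ft [ 0.2836  0.75   -0.1023] op 0.0912
[ 14.545   18.4726 103.2483   0.0003  58.193  -77.1014]
t 4.6 tcp [0.5091 0.1443 0.1247] ft [-0.2571  1.0296  1.5134] op 0.0593
0.84 [0.509  0.144  0.1246] [ 14.5475  18.506  103.312   -0.      58.182  -77.1025]
1.2 [0.5553 0.1453 0.1416] [ 13.5167  21.3281  96.0713  -0.      62.6006 -78.1333]
1.6 [0.61   0.1469 0.1402] [ 12.4895  25.9251  88.7062  -0.      65.3687 -79.1605]
2.0 [0.6597 0.1483 0.1175] [ 11.6958  31.1308  83.0302  -0.      65.839  -79.9542]
2.3 [0.6891 0.1492 0.0887] [ 11.2796  34.9255  80.4004  -0.      64.6741 -80.3704]
```

View pics/e.png

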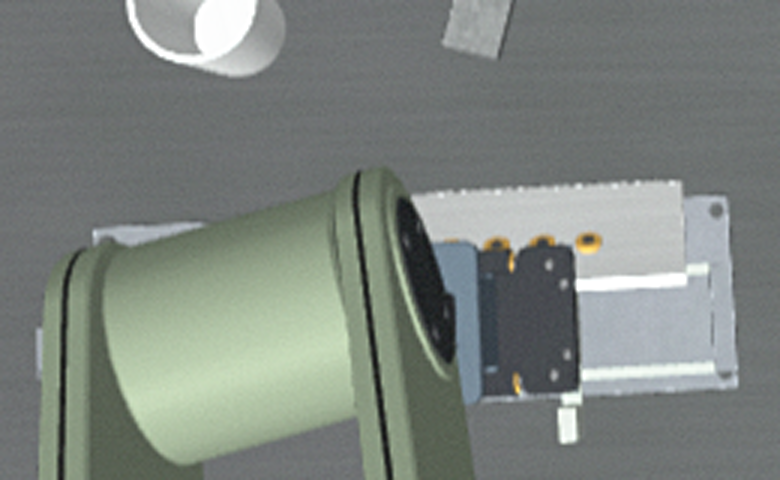

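```bash
python3 - <<'E'
from h import *
for th in np.arange(.84,2.31,.146)[1:]:
    bot.line_to(Jp(*bar(th))+[0,0,-.012],feed=.12)
    s=bot.read_state(); print(round(th,2),s['ft_force'],round(s['opening'],4))
bot.line_to(Jp(*bar(2.30))+[0,0,-.012],feed=.12)
st()
bot.let_go()
bot.line_to(Jp(*bar(2.3))+[0,0,.09],feed=.2)
st()
bot.goto(Jp(-.062,-.017,.16),tool(90))
crop('top',75,170,335,330,3,'f.png')
vis('scene',.084,2.3,0,280,120,520,280,3.3,'f2.png')
E
```

```text
0.99 [ 2.4209  2.5527 -2.5656] 0.0594
1.13 [ 2.3558  3.7756 -6.8227] 0.0592
1.28 [ 2.264   5.3766 -9.3921] 0.0592
1.42 [ 0.7012  5.3389 -9.2823] 0.0592
1.57 [-0.9026  4.662  -9.0525] 0.0594
1.72 [-2.1408  4.8204 -8.219 ] 0.0592
1.86 [-0.9871  4.6923 -6.5217] 0.0595
2.01 [-2.0765  4.1374 -6.4516] 0.0589
2.15 [-2.3391  4.8283 -4.86  ] 0.0592
2.3 [-2.6775  5.3881 -5.1979] 0.0587
t 8.0 tcp [0.6869 0.1495 0.0889] ft [-3.4885  5.2723 -3.7374] op 0.0592
t 9.4 tcp [0.6884 0.1491 0.1895] ft [-0.6976  0.3066  0.1284] op 0.0916
```

View pics/f.png

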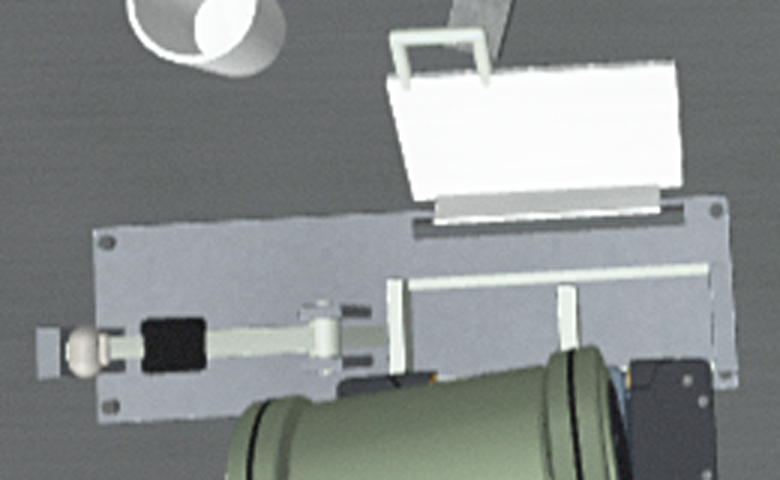

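View pics/f2.png

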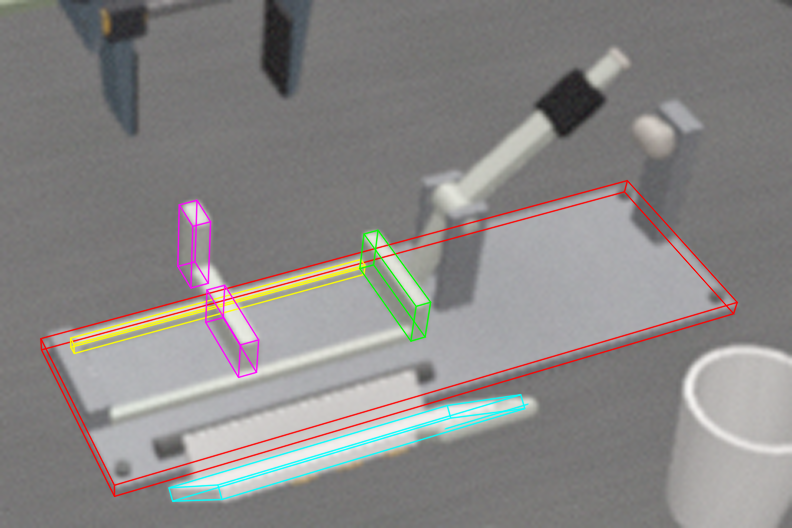

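```bash
python3 - <<'E'
from h import *
bot.line_to(Jp(-.062,-.017,.042),feed=.15,threshold=12); st()
bot.close(grasp_force=25); s=st(); print('jig',iJ(s['tcp_pos']))
r=bot.line_to(Jp(-.062,-.112,.042),feed=.06,threshold=14); s=st(); print(r,'jig',iJ(s['tcp_pos']))
bot.let_go(); 
bot.line_to(Jp(-.062,-.101,.16),feed=.2); st()
bot.goto([.40,-.30,.30],tool(0))
bot.line_to([.38,-.40,.30],feed=.3)
f=crop('top',75,170,335,330,3,'g.png')
crop('top',340,210,500,330,4,'g2.png',f)
E
```

```text
t 11.4 tcp [0.4498 0.0754 0.0424] ft [-0.5969  0.1755 -0.0919] op 0.0915
t 12.6 tcp [0.449  0.0754 0.042 ] ft [ 0.0882  1.9597 -0.8297] op 0.0116
jig [[-0.062  -0.0168  0.042 ]]
t 13.8 tcp [ 0.4515 -0.0084  0.0419] ft [-0.598   3.5117  3.2752] op 0.0117
True jig [[-0.0619 -0.1007  0.0419]]
t 15.8 tcp [ 0.4506 -0.0087  0.1592] ft [ 0.1053 -0.3585 -0.9422] op 0.0912
```

View pics/g.png

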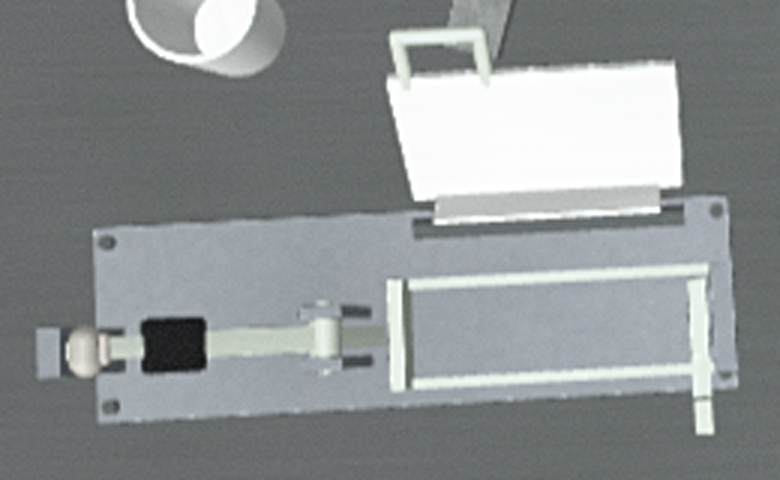

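View pics/g2.png

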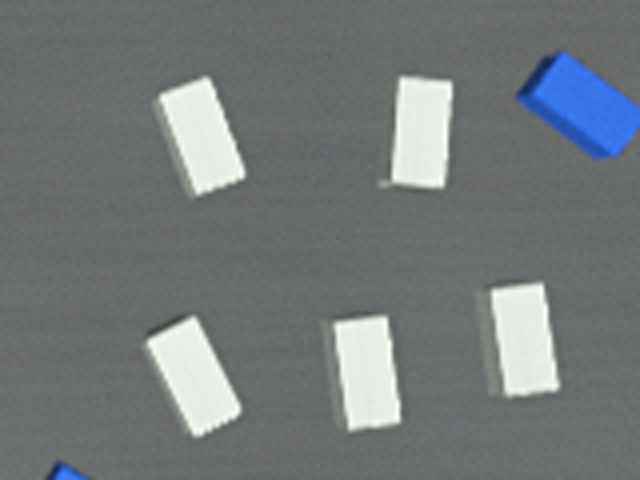

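```bash
python3 - <<'E'
from h import *
f=imaging.grab_frame('top'); g=cv2.cvtColor(f,cv2.COLOR_RGB2GRAY).astype(float)
# profile across rails at several jig y's; find bright centroid near x=+-33
K=imaging.calibration('top')
for y in (-.07,-.04,0,.04,.07):
    out=[]
    for x0 in(-.033,.033):
        xs=np.arange(x0-.010,x0+.010,.00025)
        P=proj('top',J(np.c_[xs,np.full_like(xs,y),np.full_like(xs,.018)])).astype(np.float32)
        v=cv2.remap(g.astype(np.float32),P[:,:1],P[:,1:],cv2.INTER_LINEAR).ravel()
        w=np.clip(v-(v.min()+v.max())/2,0,None); out.append((xs*w).sum()/w.sum()*1000)
    print(y,np.round(out,2),'mid',round(np.mean(out),2))
# scene
g=cv2.cvtColor(imaging.grab_frame('scene'),cv2.COLOR_RGB2GRAY).astype(np.float32)
for y in (-.05,-.02,.02,.05):
    out=[]
    for x0 in(-.033,.033):
        xs=np.arange(x0-.012,x0+.012,.00025)
        P=proj('scene',J(np.c_[xs,np.full_like(xs,y),np.full_like(xs,.018)])).astype(np.float32)
        v=cv2.remap(g,P[:,:1],P[:,1:],cv2.INTER_LINEAR).ravel()
        w=np.clip(v-(v.min()+v.max())/2,0,None); out.append((xs*w).sum()/w.sum()*1000)
    print('sc',y,np.round(out,2),'mid',round(np.mean(out),2))
E
```

```text
-0.07 [-34.12  31.89] mid -1.12
-0.04 [-34.49  31.59] mid -1.45
0 [-34.04  31.69] mid -1.17
0.04 [-34.25  31.89] mid -1.18
0.07 [-34.13  31.9 ] mid -1.11
sc -0.05 [-32.9   32.54] mid -0.18
sc -0.02 [-32.89  32.84] mid -0.03
sc 0.02 [-32.84  32.88] mid 0.02
sc 0.05 [-32.76  32.78] mid 0.01
```

```bash
echo "JO=np.array([.5099,.0940,0])" > jig.txt; cat >> h.py <<'E'
def blanks():
    f=imaging.grab_frame('top')
    hsv=cv2.cvtColor(f,cv2.COLOR_RGB2HSV)
    m=((hsv[...,2]>165)&(hsv[...,1]<40)).astype(np.uint8)
    n,l,s,c=cv2.connectedComponentsWithStats(m); out=[]
    for i in range(1,n):
        if not 250<s[i,4]<500: continue
        pts=np.argwhere(l==i)[:,::-1].astype(np.float32); r=cv2.minAreaRect(pts)
        w=np.array([onz('top',u,v,.028)[:2] for u,v in cv2.boxPoints(r)])
        e1,e2=w[1]-w[0],w[2]-w[1]
        if np.linalg.norm(e1)<np.linalg.norm(e2): e1,e2=e2,e1
        if not(.050<np.linalg.norm(e1)<.058 and .024<np.linalg.norm(e2)<.031): continue
        yaw=(np.degrees(np.arctan2(e1[1],e1[0]))-JY+90)%180-90+JY
        c0=onz('top',*r[0],.028)[:2]
        out.append((c0[0],c0[1],yaw))
    return out
def pick(b,zt=.011):
    x,y,yaw=b; o=[180,0,yaw]
    bot.goto([x,y,.10],o)
    bot.line_to([x,y,zt],feed=.15,threshold=15)
    s=bot.read_state()
    if s['tcp_pos'][2]>zt+.003: print('STOPPED EARLY',s['tcp_pos'])
    bot.close(grasp_force=30)
    bot.line_to([x,y,.13],feed=.2)
    s=st(); return .051<s['opening']<.057
def place(y,zt=.0205):
    p=Jp(0,y,0)
    bot.goto(p+[0,0,.10],tool(0))
    s=st()
    if not .051<s['opening']<.057: return False
    bot.line_to(p+[0,0,.035],feed=.15)
    r=bot.line_to(p+[0,0,zt],feed=.05,threshold=12)
    s=st(); print('stopped' if r else 'reached')
    return s
E
python3 - <<'E'
from h import *
B=blanks(); print(np.array(B))
b=min(B,key=lambda b:np.hypot(b[0]-.58,b[1]+.2))
if pick(b):
    s=place(.072)
    crop('wrist',0,0,640,480,1.2,'p1w.png')
    crop('scene',280,80,520,280,3.3,'p1.png')
E
```

```text
[[ 0.5718 -0.1735 18.9547]
 [ 0.571  -0.2839 -6.6677]
 [ 0.4661 -0.3305  5.7479]
 [ 0.4521 -0.1651 24.7309]
 [ 0.4519 -0.2512  5.6765]]
t 21.2 tcp [ 0.5707 -0.1732  0.1286] ft [-0.9618 -0.0848 -2.8955] op 0.0538
t 22.6 tcp [0.5082 0.1653 0.0997] ft [-0.4922 -0.3264 -1.6243] op 0.0536
t 23.5 tcp [0.5086 0.1661 0.021 ] ft [-0.4112 -0.2008  3.6278] op 0.0535
stopped
```

View pics/p1.png

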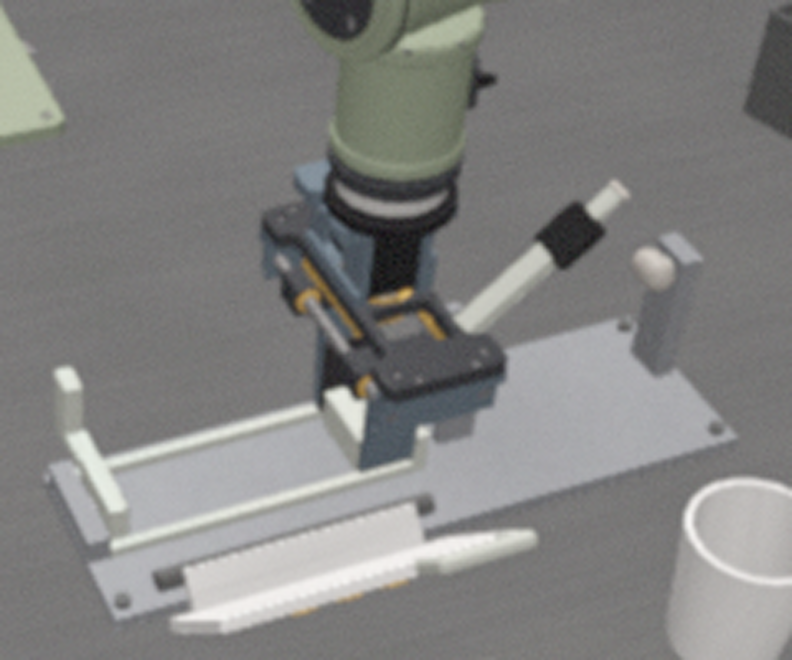

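View pics/p1w.png

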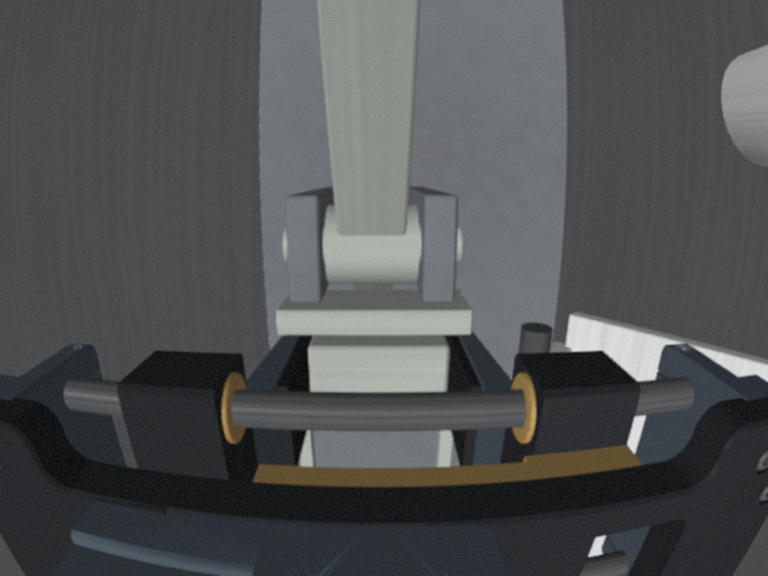

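The first blank sits in the channel at z 21 mm. The wrist view shows it about 1.5 mm to jig +x, so I'll shift the jig x by -0.7 mm and go on. That blank was also knocked aside before this pick, so I take fresh detections each time.

```bash
echo "JO=np.array([.5091,.0940,0])" > jig.txt; python3 - <<'E'
from h import *
bot.let_go()
p=bot.read_state()['tcp_pos']; bot.line_to([p[0],p[1],.12],feed=.2)
bot.goto([.45,-.15,.25],tool(0))
B=[b for b in blanks() if b[1]<0]; print(np.array(B))
f=crop('top',75,170,335,330,3,'q1.png')
b=max(B,key=lambda b:b[1])
if b is not None and pick(b):
    s=place(.040)
    crop('wrist',200,200,440,400,3,'q1w.png')
E
```

```text
[[ 0.5713 -0.2839 -6.6678]
 [ 0.4518 -0.1582  7.4169]]
t 29.1 tcp [ 0.4508 -0.1579  0.1289] ft [-0.7071  0.435  -2.2601] op 0.0576
```

View pics/q1.png

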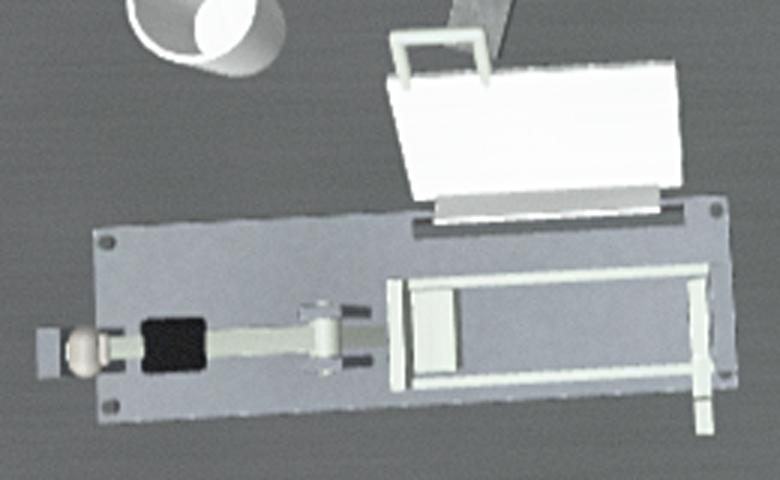

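The arm partly hid that blank, so it was gripped askew (opening 57.6 mm). I'll set it down, clear the view and re-detect.

```bash
cat >> h.py <<'E'
def clear():
    bot.goto([.34,-.42,.30],tool(0))
E
python3 - <<'E'
from h import *
p=bot.read_state()['tcp_pos']
bot.line_to([p[0],p[1],.0125],feed=.12,threshold=12); st()
bot.let_go(); bot.line_to([p[0],p[1],.12],feed=.2)
clear()
B=[b for b in blanks()]; print(np.array(B))
crop('top',340,210,600,420,3,'r1.png')
E
```

```text
t 30.1 tcp [ 0.4492 -0.1573  0.0113] ft [-1.5064  0.673   5.2116] op 0.0577
[[ 0.571  -0.2839 -6.6677]
 [ 0.4661 -0.3306  5.7479]
 [ 0.4519 -0.2512  5.6765]
 [ 0.4496 -0.1638 24.7396]]
```

View pics/r1.png

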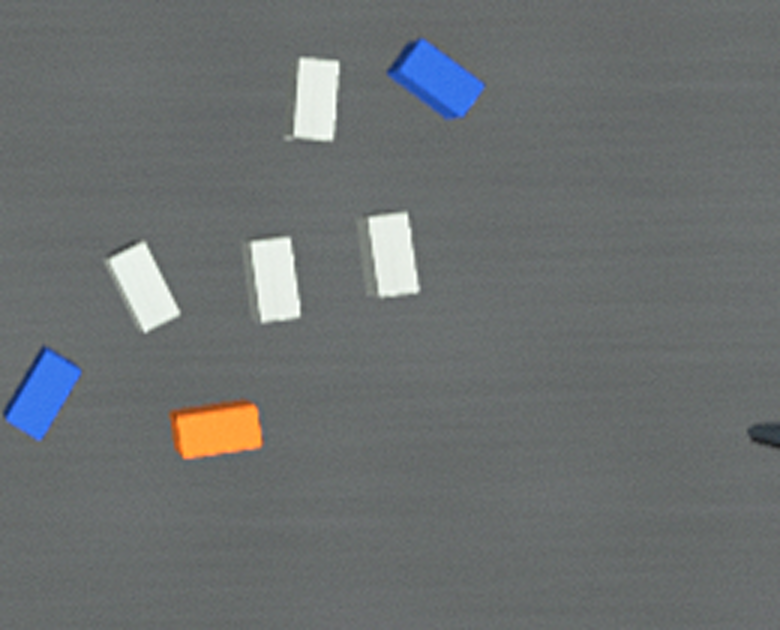

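```bash
cat >> h.py <<'E'
def up():
    p=bot.read_state()['tcp_pos']; bot.line_to([p[0],p[1],.12],feed=.2)
E
python3 - <<'E'
from h import *
B=[b for b in blanks() if b[1]<0 and b[0]<.62]
b=max(B,key=lambda b:b[1])
if pick(b):
    s=place(.040)
    if s is not False:
        crop('wrist',200,200,440,400,3,'q1w.png')
        bot.let_go(); up(); clear()
        print(np.array(blanks()))
        crop('top',75,170,335,330,3,'q1.png')
E
```

```text
t 36.4 tcp [ 0.4486 -0.1634  0.1289] ft [ 0.5542 -0.8124 -2.509 ] op 0.054
t 37.5 tcp [0.5076 0.1332 0.0994] ft [-0.2997  0.2752 -2.3147] op 0.0535
t 38.5 tcp [0.5087 0.1341 0.021 ] ft [0.2505 0.1008 3.6013] op 0.0538
stopped
[[ 0.571  -0.2839 -6.6677]
 [ 0.4661 -0.3305  5.7479]
 [ 0.4519 -0.2512  5.6765]]
```

View pics/q1.png

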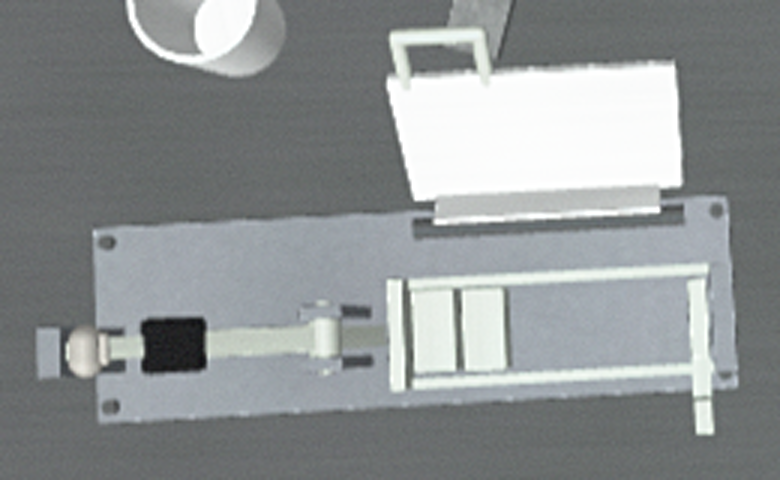

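View pics/q1w.png

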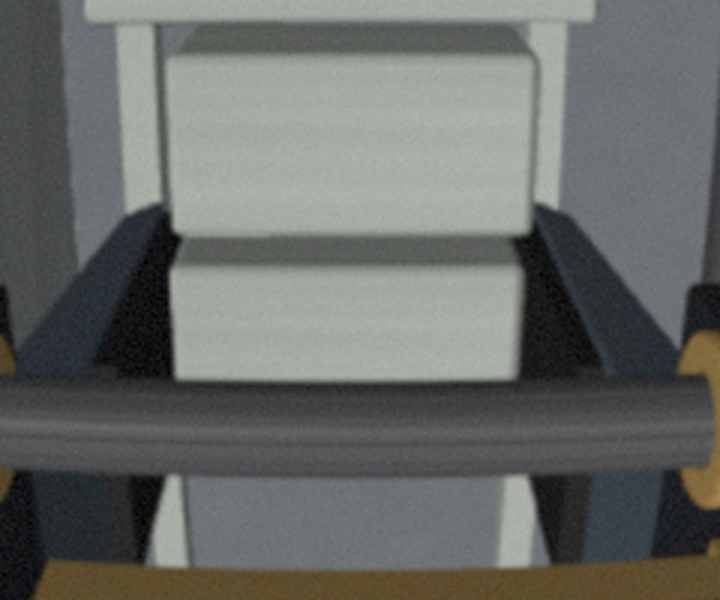

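Two blanks lie flat between the rails near crop (435,330) and (485,330). I'll load the remaining three with checks in between.

```bash
python3 - <<'E'
from h import *
n=3
for y in (.008,-.024,-.056):
    B=[b for b in blanks() if b[1]<0 and b[0]<.65]
    if len(B)!=n: print('count',B); break
    b=max(B,key=lambda b:b[1]); print(b)
    if not pick(b): print('bad pick'); break
    s=place(y)
    if s is False: print('lost'); break
    bot.let_go(); up(); clear(); n-=1
f=crop('top',75,170,335,330,3,'s1.png')
crop('top',340,60,600,420,2,'s2.png',f)
st()
E
```

```text
(np.float64(0.4518509125269795), np.float64(-0.2512213480636166), np.float64(5.67650865876376))
t 45.4 tcp [ 0.451  -0.2507  0.1289] ft [ 0.0812  0.3275 -0.6361] op 0.0536
t 46.8 tcp [0.5089 0.1012 0.0998] ft [ 0.0466 -0.1758 -2.0402] op 0.0542
t 47.7 tcp [0.5096 0.102  0.021 ] ft [-0.2387  0.8233  4.0473] op 0.0539
stopped
(np.float64(0.5710269846438345), np.float64(-0.28391232012043016), np.float64(-6.66769978373677))
t 54.6 tcp [ 0.5701 -0.2834  0.1286] ft [ 0.3831  0.0681 -2.0993] op 0.0538
t 56.0 tcp [0.5105 0.0693 0.1   ] ft [ 0.6162  0.0143 -0.6571] op 0.0539
t 56.9 tcp [0.5106 0.07   0.021 ] ft [-0.8709  0.0674  2.8352] op 0.0537
stopped
(np.float64(0.46611644787994505), np.float64(-0.3305962567342107), np.float64(5.747871594464778))
t 63.5 tcp [ 0.4653 -0.33    0.1288] ft [ 0.4834 -0.1425 -1.3443] op 0.0538
t 64.8 tcp [0.511  0.0373 0.0999] ft [-0.6361 -0.4867 -0.5987] op 0.0538
t 65.8 tcp [0.5114 0.038  0.0209] ft [-0.0374  0.9159  3.0681] op 0.0535
stopped
t 69.1 tcp [ 0.3406 -0.4192  0.2995] ft [ 0.2758 -0.5151  0.5564] op 0.0911
```

View pics/s1.png

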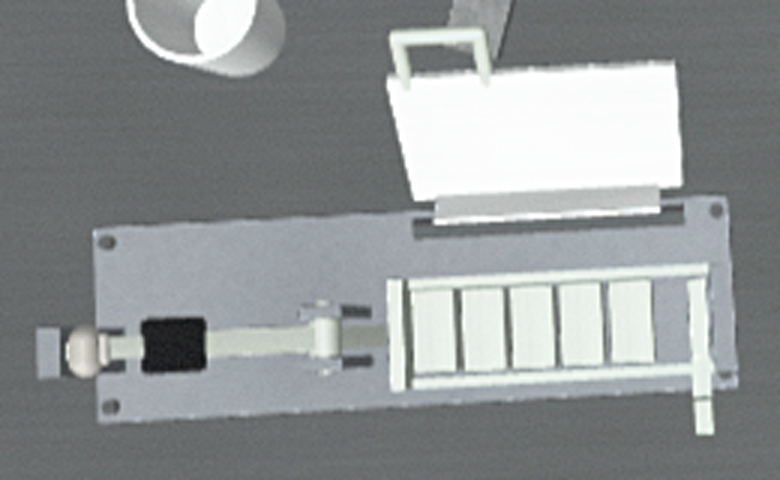

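View pics/s2.png

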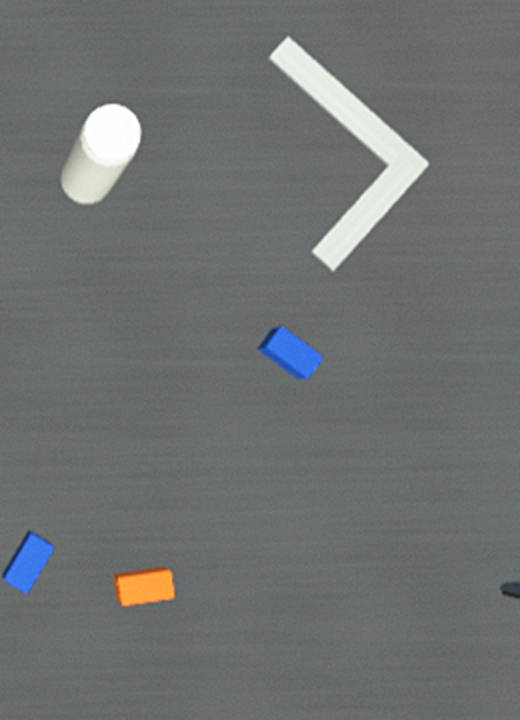

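All five blanks are in the channel and none are left on the bench. Next I pinch the tab and push the row up.

```bash
python3 - <<'E'
from h import *
bot.goto(Jp(-.062,-.101,.16),tool(90))
bot.line_to(Jp(-.062,-.101,.042),feed=.15,threshold=12)
bot.close(grasp_force=45); s=st(); print('jig',iJ(s['tcp_pos']))
r=bot.line_to(Jp(-.062,-.050,.042),feed=.04,threshold=22); s=st(); print(r,'jig',iJ(s['tcp_pos']))
crop('scene',280,80,520,280,3.3,'t0.png')
bot.let_go(); st()
bot.line_to(Jp(-.062,-.056,.16),feed=.2)
bot.goto(Jp(-.13,-.25,.30),tool(90))
vis('top',.045,2.3,0,75,170,335,330,3,'t1.png',5)
crop('top',190,225,330,330,5,'t2.png')
E
```

```text
t 72.8 tcp [ 0.45   -0.0085  0.042 ] ft [-0.0738  2.8661  0.0622] op 0.0117
jig [[-0.062  -0.1008  0.042 ]]
t 73.9 tcp [0.4487 0.0365 0.042 ] ft [-0.0473 -3.9993  2.5648] op 0.0117
True jig [[-0.0621 -0.0557  0.042 ]]
t 75.2 tcp [0.448  0.0356 0.0415] ft [-0.2792 -0.5967 -0.4642] op 0.0914
```

View pics/t2.png

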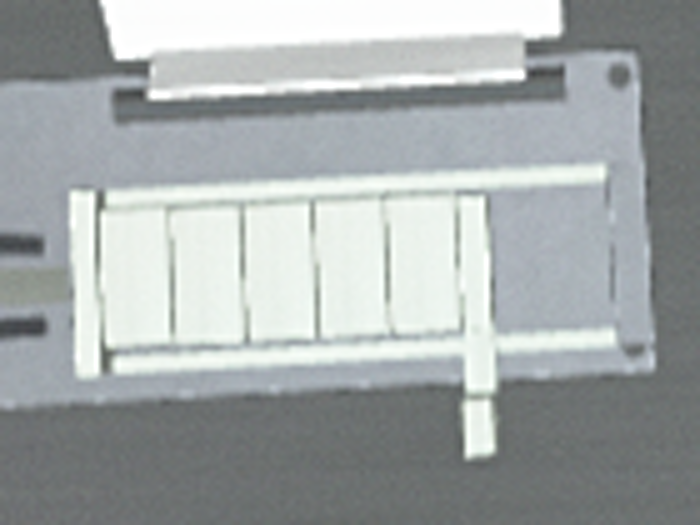

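View pics/t1.png

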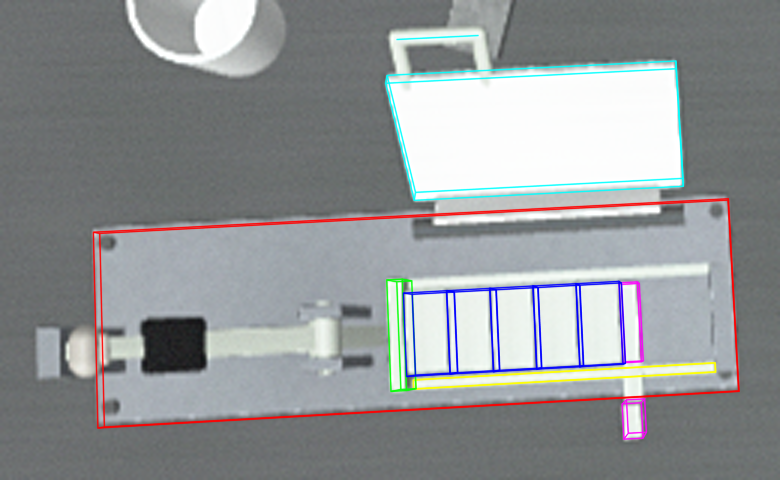

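Packed: the tab stopped at jig y -55.7 mm, and -56 mm was expected for five blanks. The arm settled back about 0.9 mm before release, so I'll give one more push from behind with closed fingers.

```bash
python3 - <<'E'
from h import *
bot.close(grasp_force=20)
bot.goto(Jp(-.062,-.100,.14),tool(90))
bot.line_to(Jp(-.062,-.100,.040),feed=.15,threshold=12)
r=bot.line_to(Jp(-.062,-.060,.040),feed=.03,threshold=15); s=st(); print(r,'jig',iJ(s['tcp_pos']))
bot.line_to(Jp(-.062,-.100,.040),feed=.1)
bot.line_to(Jp(-.062,-.100,.16),feed=.2)
bot.let_go()
bot.goto(Jp(-.13,-.25,.30),tool(90))
crop('top',190,225,330,330,5,'u2.png')
E
```

```text
t 81.1 tcp [0.4492 0.0191 0.0399] ft [ 0.8072 -4.4044  2.5642] op 0.0007
True jig [[-0.062  -0.0731  0.0399]]
```

View pics/u2.png

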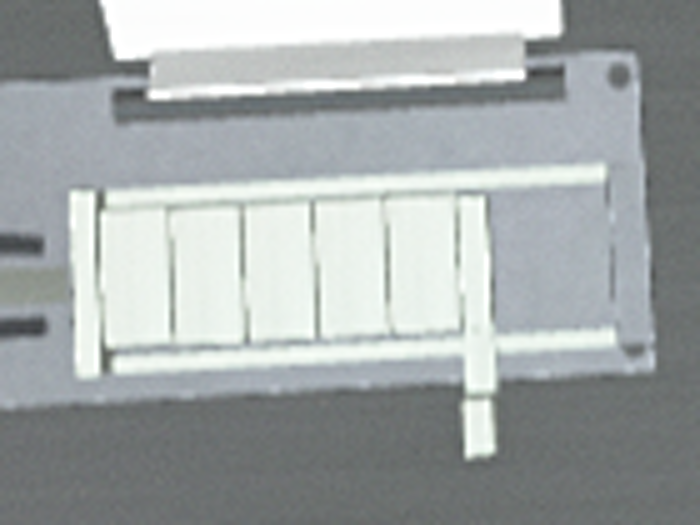

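```bash
python3 - <<'E'
from h import *
p=Jp(*bar(2.3))
bot.goto(p+[0,0,.10],tool(90))
bot.line_to(p+[0,0,-.012],feed=.12,threshold=12)
bot.close(grasp_force=15); st()
for th in np.linspace(2.3,.1,16)[1:]:
    bot.line_to(Jp(*bar(th))+[0,0,-.012],feed=.12)
    s=bot.read_state(); print(round(th,2),s['ft_force'],round(s['opening'],4))
r=bot.line_to(Jp(*bar(-.04))+[0,0,-.012],feed=.04,threshold=15)
s=st(); print(r,iJ(s['tcp_pos']))
bot.let_go()
bot.line_to(Jp(*bar(0))+[0,0,.10],feed=.15)
bot.close(grasp_force=10)
r=bot.line_to(Jp(*bar(0))+[0,0,-.01],feed=.05,threshold=12); s=st(); print(r,iJ(s['tcp_pos']))
bot.line_to(Jp(*bar(0))+[0,0,.12],feed=.2)
bot.goto(Jp(-.13,-.25,.30),tool(90))
vis('top',.045,0,0,75,170,335,330,3,'v1.png')
vis('scene',.045,0,0,280,120,520,280,3.3,'v2.png')
E
```

```text
t 87.9 tcp [0.6878 0.1496 0.0889] ft [0.2523 1.7118 0.8787] op 0.0594
2.15 [-0.5319  2.087   0.7864] 0.0593
2.01 [0.4204 3.7678 1.7222] 0.059
1.86 [1.7525 3.9857 3.4703] 0.0594
1.71 [2.2803 4.2969 4.5673] 0.0591
1.57 [0.8753 5.433  6.4939] 0.0592
1.42 [-1.2273  4.6883  8.1709] 0.0594
1.27 [-2.2155  4.0349  8.4967] 0.059
1.13 [-3.817   4.155   9.4032] 0.0589
0.98 [-5.3988  4.5714  7.3278] 0.059
0.83 [-3.3863  4.9207  3.7901] 0.0592
0.69 [-1.5827  6.4933  0.1603] 0.0597
0.54 [-0.245   6.5662 -1.6656] 0.0594
0.39 [ 0.6511  6.086  -2.6659] 0.0595
0.25 [ 1.7837  6.371  -3.2005] 0.0592
0.1 [ 1.1356  5.3446 -3.017 ] 0.0594
t 93.0 tcp [0.4442 0.1424 0.0345] ft [ 1.3281  0.5716 -1.5772] op 0.0594
True [[-0.0635  0.0503  0.0345]]
t 97.6 tcp [0.4427 0.1421 0.0499] ft [-2.268  -0.2667  9.4908] op 0.0003
True [[-0.065   0.05    0.0499]]
```

View pics/v1.png

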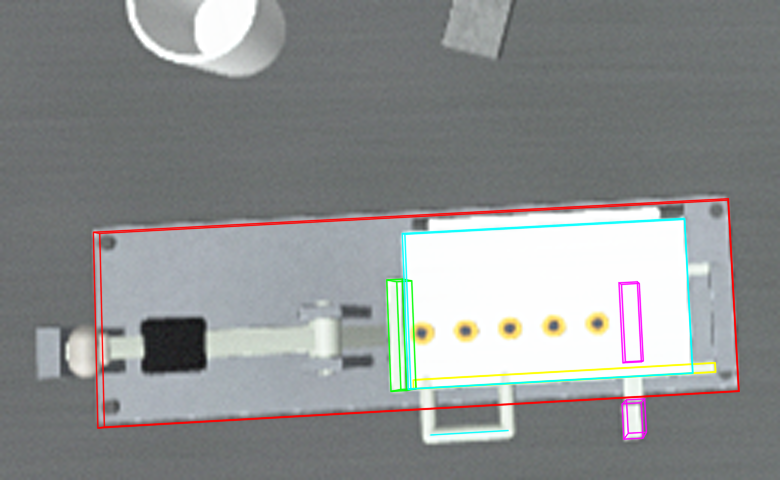

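View pics/v2.png

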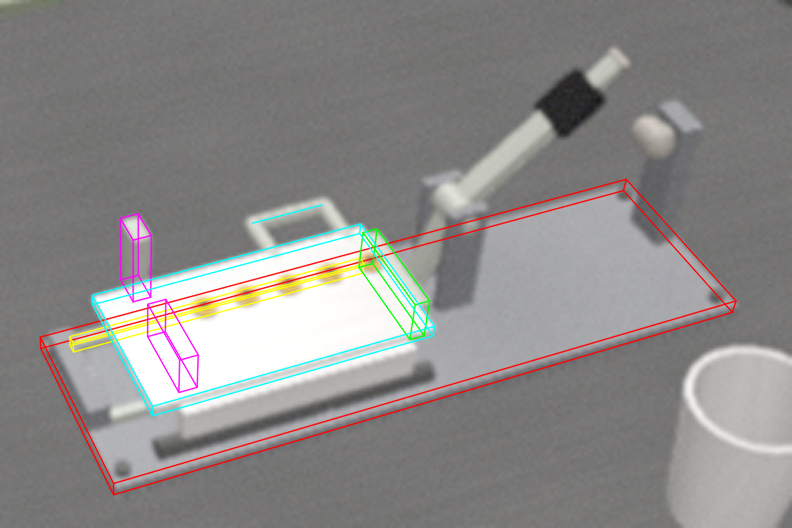

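Lid shut: the overlay fits at 0 rad and the bar top touched at z 49.9 mm, where 50 is expected. Now the lever.

```bash
python3 - <<'E'
from h import *
def lp(th,r=.085,dz=0):
    f=np.radians(40.1)-th
    return Jp(0,.130+r*np.cos(f)-.006*np.sin(f),.080+r*np.sin(f)+.006*np.cos(f)+dz)
bot.goto(lp(0,dz=.16),tool(90))
bot.line_to(lp(0,dz=.022),feed=.15,threshold=10); st()
for th in (.1,.2,.3,.4,.5,.6):
    bot.line_to(lp(th,dz=.003),feed=.08); s=bot.read_state(); print(th,s['tcp_pos'],s['ft_force'])
r=bot.line_to(lp(.7,dz=-.003),feed=.03,threshold=25); s=st(); print(r,iJ(s['tcp_pos']))
bot.wait(.3); st()
crop('scene',380,80,540,240,3.7,'w0.png')
E
```

```text
t 102.4 tcp [0.5043 0.2852 0.1623] ft [ 0.4629 -0.0922  0.7498] op 0.0009
0.1 [0.5032 0.2905 0.1357] [-0.2178 -2.2608  0.36  ]
0.2 [0.5033 0.296  0.1289] [-0.2537 -0.5655  0.6482]
0.3 [0.503  0.3001 0.1212] [0.3255 0.0599 1.619 ]
0.4 [0.5028 0.3034 0.1133] [ 0.0518 -0.171   1.7321]
0.5 [0.5027 0.306  0.1052] [-0.8199 -0.9654  1.8125]
0.6 [0.5025 0.3078 0.0968] [-0.1987  0.2249  0.0862]
t 104.8 tcp [0.5032 0.3093 0.0854] ft [-4.521  -1.2685 15.4369] op 0.0003
False [[0.0003 0.2154 0.0854]]
t 105.1 tcp [0.5032 0.3093 0.0854] ft [-3.4752 -1.3637 15.1542] op 0.0006
```

View pics/w0.png

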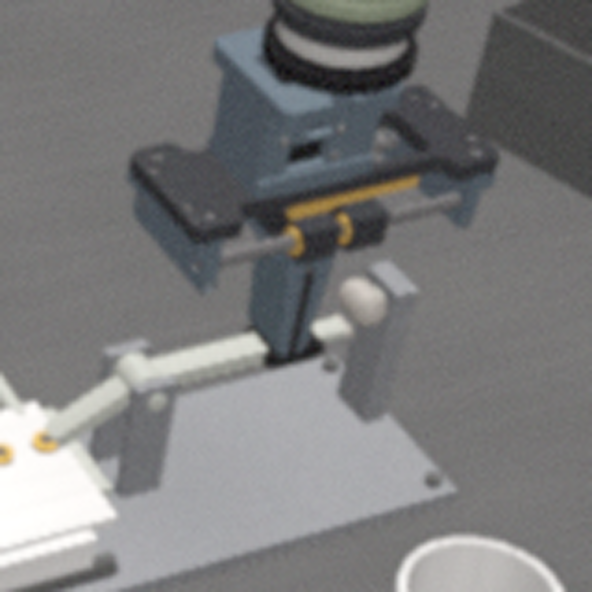

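```bash
python3 - <<'E'
from h import *
p=bot.read_state()['tcp_pos']
bot.line_to([p[0],p[1],.20],feed=.1)
bot.goto([.38,-.30,.30],tool(0)); bot.wait(1.0); st()
vis('top',.045,0,0,75,170,335,330,3,'x1.png')
f=crop('scene',280,80,520,280,3.3,'x2.png')
crop('top',0,0,640,480,1,'x3.png')
E
```

```text
t 109.7 tcp [ 0.38 -0.3   0.3 ] ft [ 0.2892  0.1586 -0.2458] op 0.0001
```

View pics/x2.png

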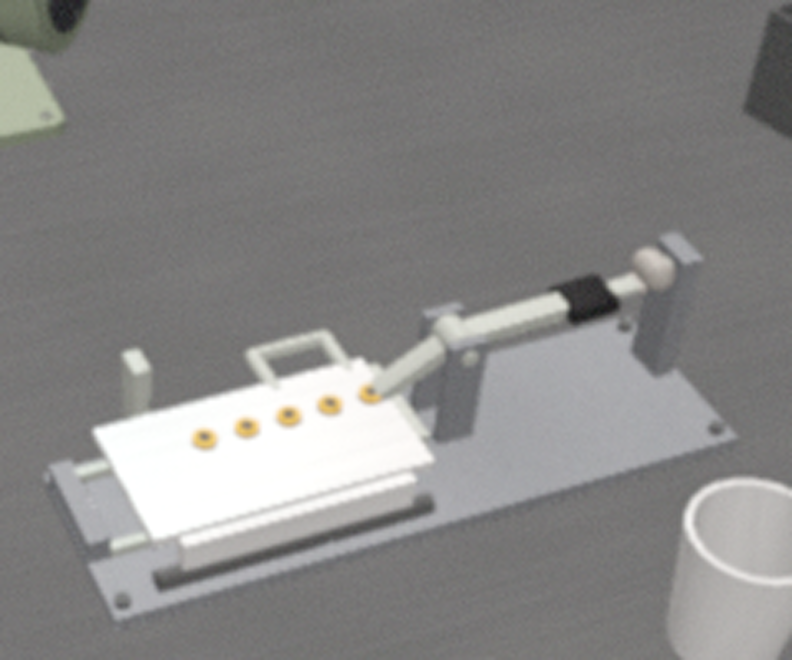

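View pics/x1.png

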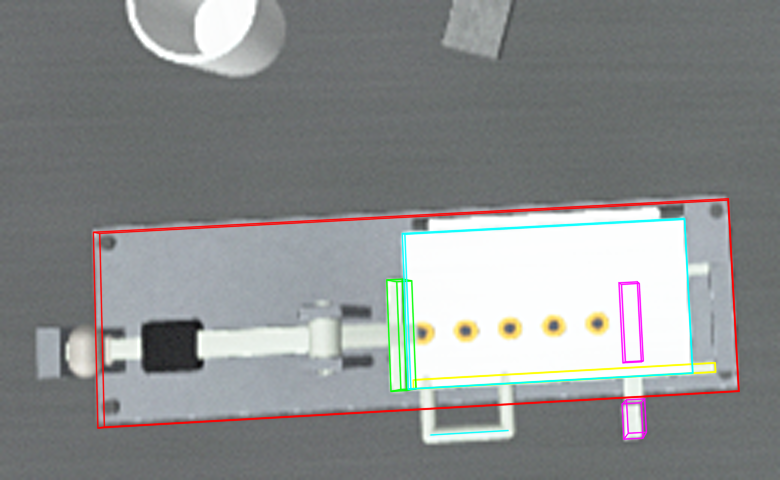

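View pics/x3.png

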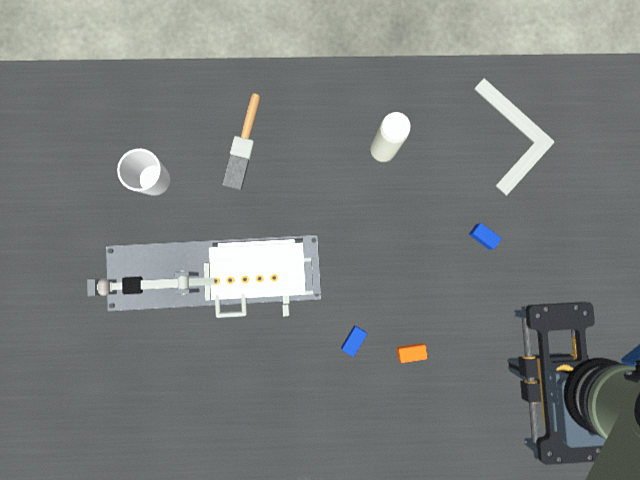

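```bash
python3 - <<'E'
from h import *
for th in (.5,.55,.6,.65,.7):
    f=np.radians(40.1)-th; r=.092
    p=Jp(0,.130+r*np.cos(f)-.006*np.sin(f),.080+r*np.sin(f)+.006*np.cos(f))
    print(th,(proj('scene',p)[0]-[280,80])*3.3,(proj('top',p)[0]-[75,170])*3)
crop('scene',430,140,500,190,10,'y.png')
E
```

```text
0.5 [584.1943 270.7715] [163.7326 345.3789]
0.55 [584.459  276.0626] [164.7376 345.4076]
0.6 [584.3934 281.4661] [166.1388 345.4144]
0.65 [584.0007 286.968 ] [167.9262 345.3995]
0.7 [583.2848 292.554 ] [170.0892 345.3635]
```

View pics/y.png

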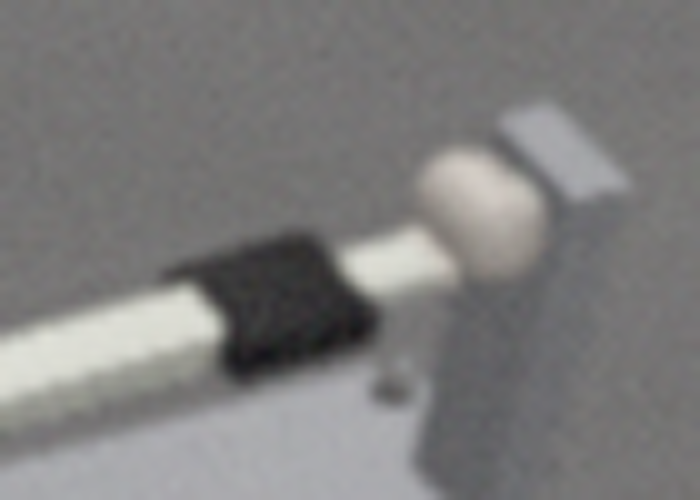

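```bash
python3 - <<'E'
from h import *
workorder.finish_job(); print(bot.read_state()['time_s'])
E
```

```text
the job is handed in; nothing more can be done
the job is handed in; nothing more can be done
```

The job is done and handed in at about 110 s of robot time. I opened the lid to about 2.3 rad and drew the pusher fully back. All five white blanks went into the channel and were packed tight. After that I shut the lid, and last pressed the latch lever down.

**Last checks**
- **Row:** the pusher tab stopped at jig y -55.7 mm, against -56 mm for five packed blanks. I gave it a second push from behind, and the top view showed the row still tight.
- **Lid:** the overlay fits at 0 rad, and the bar top touched at 49.9 mm, where 50 mm is expected.
- **Lever:** it stayed down on its own after a 1 s wait. The picture puts it at about 0.65–0.7 rad, under the plunger.
- **Bystanders:** the can, brush, cup, blue and orange look-alikes and the pale L-shape are where they were.

**What went wrong or disagreed**
- One blank was knocked aside about 26 mm before I first picked, so I re-measured before every pick.
- One pick was skewed (57.6 mm opening) because the arm hid part of that blank; I set it down and picked it again.
- The top and scene cameras disagreed by about 1.2 mm on the jig's x position. I corrected it from the wrist view.

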